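Shift the twin-stick transfer-case shifter into four-wheel low

TASK

Put the twin-stick transfer-case shifter on the show table into four-wheel low, pushing the sticks with closed fingers and never taking hold of them: first push the short stick away from the robot into its engaged notch, and only then draw the tall stick back towards the robot, past the neutral notch and all the way into its last notch. Leave both sticks resting in those notches, and do not lift or shift the loose parts standing about.

Things in the scene. Friction and masses are not known exactly. Their poses are not given: they have to be found in the camera images.
- shifter: Shifter, fixed to the table: grey sheet-steel tunnel section, 300 mm long (x), 310 wide (y), flat top 166 wide and 88 high, aluminium gate plate 156 x 139 mm (top at 97 mm) in its middle with two upright steel sticks. Origin: centre of the underside; +x away from the robot (turned up to 20 degrees), +y left. The sticks swing in its x-z planes about a shaft along y at x = 0, 55 mm above the table.
- axle_knob (a point): Centre of the black knob of the SHORT, LEFT stick (front axle): upright barrel 33 mm across, 44 mm tall, 155 mm from the pivot, about 207 mm above the table, 49 mm to the shifter's +y. z runs up along the stick, a 12 mm bar that is straight for 60 mm below this point. At the start it leans 0.16 rad towards the robot.
- range_knob (a point): Centre of the black knob of the TALL, RIGHT stick (range): ball 44 mm across, 188 mm from the pivot, 235 to 243 mm above the table, 49 mm to the shifter's -y. z runs up along the stick, a 12 mm bar that is straight for 90 mm below this point. At the start it leans 0.28 rad away from the robot.
- axle_stick (a joint): Angle of the short stick (rad), growing as its knob moves away from the robot (shifter's +x). Spring notches at 0 (axle out, start) and 0.32 (engaged, leaning 0.16 away), solid stop 0.015 beyond. Past 0.16 the spring pulls it on into the engaged notch. About 5 to 10 N at the knob.
- range_stick (a joint): Angle of the tall stick (rad), growing as its knob moves towards the robot (shifter's -x). Spring notches at 0 (high, start), 0.28 (neutral, upright) and 0.56 (low, leaning 0.28 to the robot), solid stop 0.015 beyond low. Half-way between notches the spring begins to pull on into the next. About 5 to 10 N at the knob, which travels about 105 mm from high to low.
- spray_can: Bystander: grey aerosol can with a black nozzle, 52 mm in diameter, 165 mm tall, standing on the table to the right of the shifter. Origin: centre of its underside.
- spare_knob: Bystander: loose wooden shift knob, 38 mm across, 44 mm tall, standing on the far end of the tunnel's top. Origin: centre of its underside.
- lug_nut_a: Bystander: wheel nut, 29 mm across, 33 mm tall, standing on the near end of the tunnel's top, left. Origin: centre of its underside.
- lug_nut_b: Bystander: the same wheel nut, near end of the tunnel's top, right. Origin: centre of its underside.
- shackle: Bystander: steel bow shackle, about 95 x 82 mm, 29 mm high, lying on the table to the left. Origin: underside, middle of the bow.
- spanner: Bystander: steel spanner, 190 mm long, lying on the table to the right. Origin: underside.
- gauge: Bystander: round tyre pressure gauge, 58 mm across, 26 mm high with a 60 mm stem, lying on the table at the far left. Origin: centre of the dial's underside.

How it is judged:
On the way, in this order (a step that is already met when the one before it is completed fails the run):
1. the short stick is in its engaged notch while the tall stick is still in high (value of joint axle_stick above 0.28 rad and value of joint range_stick below 0.1 rad), for 0.2 s.
2. the tall stick is in its last notch, low (value of joint range_stick above 0.51 rad and value of joint axle_stick above 0.28 rad), for 0.2 s.
At the end, for the whole second after the job is handed in: The short stick rests in its engaged notch (joint above 0.28 rad; notch at 0.32) and the tall stick in its last notch, low (joint above 0.52 rad; notch at 0.56), both at rest (value of joint axle_stick above 0.28 rad and value of joint range_stick above 0.52 rad and velocity of joint axle_stick between -0.05 and 0.05 rad/s and velocity of joint range_stick between -0.05 and 0.05 rad/s); the robot touches nothing.
It fails at once if the tall stick is moved out of high (over 0.10 rad) before the short stick is in its engaged notch (value of joint range_stick above 0.1 rad and value of joint axle_stick below 0.25 rad).
It fails at once if the tall stick's knob or bar is taken between the fingers (the point between the pads lies on the stick) (contact force between the fingers and shifter above 0.3 N and x of the grasp point in the frame of range_knob between -0.012 and 0.012 m and y of the grasp point in the frame of range_knob between -0.012 and 0.012 m and z of the grasp point in the frame of range_knob between -0.09 and 0.025 m).
It fails at once if the short stick's knob or bar is taken between the fingers (the point between the pads lies on the stick) (contact force between the fingers and shifter above 0.3 N and x of the grasp point in the frame of axle_knob between -0.012 and 0.012 m and y of the grasp point in the frame of axle_knob between -0.012 and 0.012 m and z of the grasp point in the frame of axle_knob between -0.07 and 0.025 m).
It fails at once if a loose part is lifted, shifted or knocked over (moved more than 20 mm) (distance of any of spray_can, spare_knob, lug_nut_a, lug_nut_b, shackle, spanner, gauge from where it was at the start of the episode above 0.02 m or angle between spray_can's own z axis and vertical above 0.5 rad).
It also fails if it takes over 58 s, if anything falls off the work surface, if the arm or the gripper's body presses on something with over 40 N, if the wrist force passes 120 N, or if a joint passes its speed limit or range.

ROBOT

A 6-joint arm with a two-finger parallel gripper is mounted at the origin on the work surface. World frame = base frame: x ahead of the robot, y to its left, z up, the work surface at z = 0. Lengths are in m, angles in rad, forces in N, time in s.
With the tool pointing down it reaches from about 0.225 to 0.875 m from the base axis. Payload 3.4 kg.
Tool frame: the origin (TCP) lies between the finger pads; the fingertips stand 8 mm ahead of it and the grasp point (between the pads) lies 11 mm behind it; z points along the fingers, y is the direction in which the jaws open and shut (so a half turn about z gives the same grasp; the last joint's range is limited). The gripper opens to 85 mm and grips with 20 to 120 N. Pads are 22 mm wide; open, the fingers measure 114 mm over their backs; the gripper's body (76 mm by 85 mm) begins 54 mm behind the grasp point. The pads swing forward as they close: fully open they stand 13 mm farther back than shut.
Start: joints at [-1.414, 0.276, 1.505, -0, 1.361, -0.121], TCP at [0.158, -0.553, 0.201] pointing down, gripper open.
Joint ranges: [-2.89, 2.89], [-0.75, 2.08], [0.22, 2.7], [-1.18, 4.32], [0.11, 2.71], [-2.7, 2.7]. Speed limits (rad/s): [2.57, 2.57, 3.14, 3.14, 3.14, 3.14].

INTERFACE

Orientations are given as a 3x3 rotation matrix whose columns are the frame's x, y, z axes.
In Python, from workcell import manip gives the robot as it stands. The module is installed in compiled form; this text tells all that it offers.
- The arm moves only by the shell command python3 -m creep 'ROWS'. ROWS is JSON, a list of rows, each an object with "dp": the shift along the tool's x, y, z in m, a list of three; "dr": the turn, a rotation vector about the tool's x, y, z in degrees, a list of three; "jaw": the closure, from -1 (fully open) to 1 (shut). In form: [{"dp": [dx, dy, dz], "dr": [rx, ry, rz], "jaw": jaw}, ...]. A call has 1 to 5 rows; each row is the pose to reach, as a shift and turn from the pose commanded when the call began, along the tool's axes at that moment; what a row does not reach only later rows make up. A row lasts 1/8 s, in which the tool goes at most 62.5 mm and 10.7 degrees, less where a joint would pass 70% of its speed; a pose out of reach is approached as far as the arm can. A call with a gripper value outside its range is refused whole. The fingers move at their own pace and stop on an object; the grip force is fixed at half the most. Time passes only in rows, so rows that repeat a pose let the fingers close. It gives the time, the measured TCP pose, the force and the opening at its end, in the units of the state.
- manip.get_obs(): the state, without advancing time (a new reading comes with each control period).
- manip.camera(name): name is "side" or "top" or "wrist"; returns the picture (400x640x3 uint8, red, green, blue); there is no depth.
- manip.get_calibration(name): a dict with "fov_y" (degrees; the focal length in pixels is half the picture's height over the tangent of half this angle, whatever the lens; pixels are square), "cx", "cy" (the principal point, pixels), "k1" (the pictures are not rectified: a ray, as slopes to the right and down, at radius r is drawn at 1 + k1 r^2 times it, then the intrinsics apply), "R" (3x3) and "t" (3): a world point X has camera coordinates R X + t. Camera axes: x right, y down, z forward; pixel columns grow to the right and rows downward; lengths in m; the calibration is good to about 2 mm. A picture is of the moment at which its call begins: read the wrist's pose just before it. get_calibration takes no time and is no camera call; for the wrist camera it gives the pose at the moment of the call.
- manip.hand_in(): hands the job in, once; it reports no verdict.
The state is a dict: "t": time; "joint_pos": joint angles; "joint_velocities": joint speeds; "joint_efforts": joint torques, N m; "tcp_pos": TCP position; "orientation": TCP orientation; "force": force on the tool from outside, world axes, zero at the start; "ft_torque": the same for the moment, N m; "opening": finger opening in m.
Only numpy, scipy, OpenCV 4.12 (cv2) and the standard library are available. Lean on these libraries where they do the work, as an engineer would, in place of code of your own. Each camera call takes 0.05 s, during which the arm holds its last target.

## Working session

There is one attempt and no reset: what is moved stays moved. The work goes in short steps, Python scripts to look and compute and a shell command to move; the robot and the scene stay as the last step left them, time stands still between calls to the robot, and variables do not carry over. Pictures are saved under pics/ and viewed, and the job is handed in when it is done.

```bash
mkdir -p pics; cat > h.py <<'E'
import numpy as np, cv2
from workcell import manip
def shot(n,f):
    im=manip.camera(n); cv2.imwrite('pics/'+f+'.png',im[:,:,::-1]); return im
def K(c):
    f=200/np.tan(np.radians(c['fov_y'])/2); return f
def ray(n,u,v,c=None):
    c=c or manip.get_calibration(n); f=K(c)
    d=np.array([(u-c['cx'])/f,(v-c['cy'])/f]); rd=np.hypot(*d); r=rd
    for _ in range(50): r=rd/(1+c['k1']*r*r)
    s=d*(r/rd if rd>0 else 1)
    R=np.array(c['R']);t=np.array(c['t'])
    return -R.T@t, R.T@np.array([s[0],s[1],1])
def atz(n,u,v,z):
    o,d=ray(n,u,v); return o+d*(z-o[2])/d[2]
def proj(n,X):
    c=manip.get_calibration(n);p=np.array(c['R'])@np.array(X)+np.array(c['t']);s=p[:2]/p[2];s=s*(1+c['k1']*(s@s));f=K(c)
    return s*f+[c['cx'],c['cy']]
def tri(obs):
    A=np.zeros((3,3));b=np.zeros(3)
    for n,u,v in obs:
        o,d=ray(n,u,v);d/=np.linalg.norm(d);P=np.eye(3)-np.outer(d,d);A+=P;b+=P@o
    X=np.linalg.solve(A,b); return X,[proj(n,X)-[u,v] for n,u,v in obs]
E
python3 - <<'E'
from h import *
for n in('side','top'): shot(n,n+'0'); c=manip.get_calibration(n); print(n,-np.array(c['R']).T@c['t'],c['fov_y'])
o=manip.get_obs();print(o['t'],o['tcp_pos'],o['orientation'],o['force'])
E
```

```text
side [-0.2626378   0.77574741  0.91506245] 45.01142007949888
top [0.38423505 0.00337817 1.25170097] 56.94273451507014
0.1 [ 0.15760173 -0.55242805  0.20022326] [[ 9.61660913e-01  2.74241197e-01 -2.33179997e-04]
 [ 2.74241198e-01 -9.61659500e-01  1.66493360e-03]
 [ 2.32353625e-04 -1.66504913e-03 -9.99998587e-01]] [ 0.70780151  0.13258616 -0.81948438]
```

View pics/side0.png

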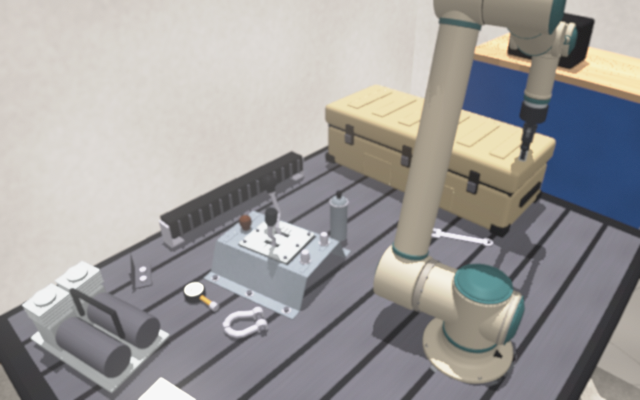

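View pics/top0.png

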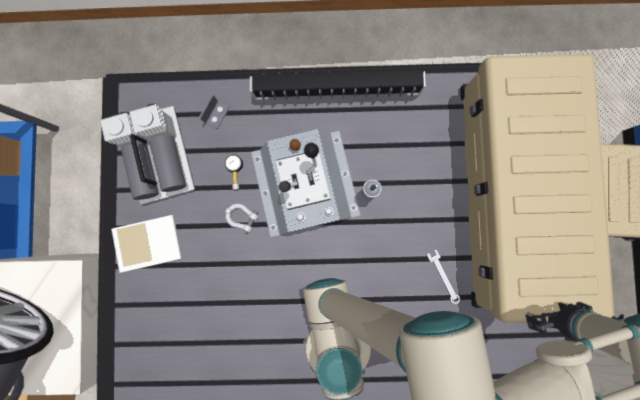

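```bash
python3 - <<'E'
import cv2
a=cv2.imread('pics/top0.png')[110:250,230:400];cv2.imwrite('pics/top0c.png',cv2.resize(a,None,fx=4.5,fy=4.2,interpolation=2)[:,:])
a=cv2.imread('pics/side0.png')[170:320,200:360];cv2.imwrite('pics/side0c.png',cv2.resize(a,None,fx=4,fy=4,interpolation=2))
E
```

```text
(no output)
```

View pics/top0c.png

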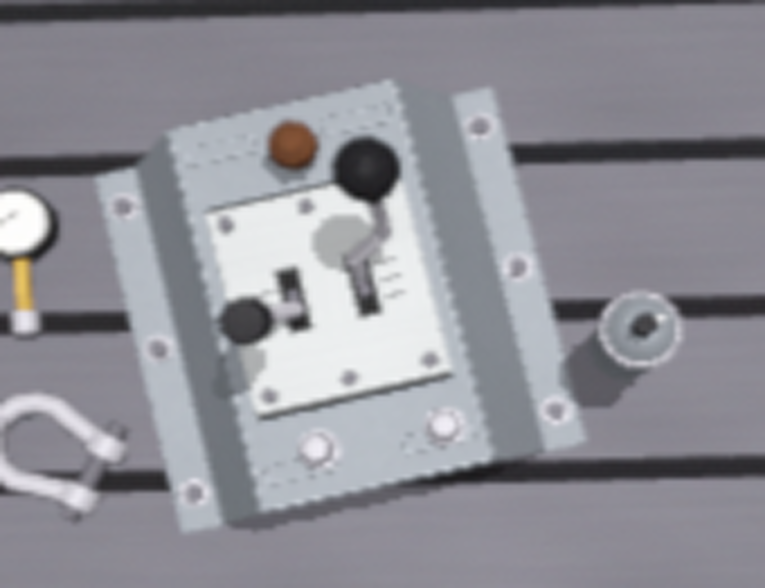

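View pics/side0c.png

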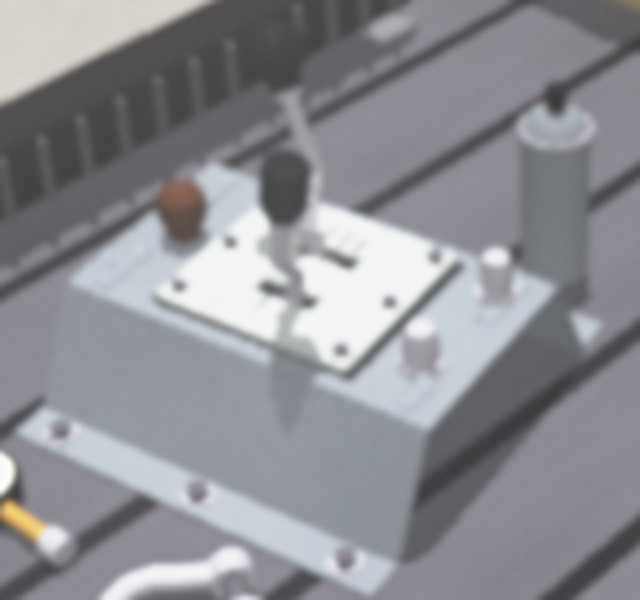

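```bash
cat >> h.py <<'E'
T=lambda u,v:('top',230+u/4.5,110+v/4.2)
S=lambda u,v:('side',200+u/4,170+v/4)
E
python3 - <<'E'
from h import *
L=[atz(*T(*p),.003) for p in[(123,207),(158,350),(194,494)]];R=[atz(*T(*p),.003) for p in[(480,127),(517,267),(556,411)]]
L=np.array(L);R=np.array(R);print(L,R,sep='\n')
print('centre',(L.mean(0)+R.mean(0))/2)
for d in (L[0]-L[2],R[0]-R[2],-np.array([[0,-1,0],[1,0,0],[0,0,1]])@(R.mean(0)-L.mean(0))):print(np.degrees(np.arctan2(d[1],d[0])), np.linalg.norm(d))
for n,a,b in[('axle',(246,320),(285,188)),('range',(367,169),(280,53)),('spare',(292,145),(181,209)),('nutL',(317,449),(421,330)),('nutR',(444,426),(496,258)),('can nozzle',(643,324),(556,97)),
 ('slotL',(293,300),(289,295)),('screw',(226,225),(179,286)),('screw2',(430,360),(434,257))]: 
  X,r=tri([T(*a),S(*b)]);print(n,X.round(4),np.round(r,1).tolist())
E
```

```text
[[0.63758603 0.26038188 0.003     ]
 [0.51930095 0.23506969 0.003     ]
 [0.40187832 0.20942872 0.003     ]]
[[ 0.69616222 -0.01383529  0.003     ]
 [ 0.57976089 -0.03876485  0.003     ]
 [ 0.46173318 -0.06476789  0.003     ]]
centre [0.5494036  0.09791871 0.003     ]
12.197991593727977 0.24115212340567707
12.257718313930795 0.23989811285360962
-167.72582119097302 0.2804944642883351
axle [0.5163 0.141  0.2083] [[-0.1, -0.1], [0.1, 0.0]]
range [0.6113 0.0596 0.2329] [[0.3, 0.3], [-0.5, -0.1]]
spare [0.6601 0.1199 0.1102] [[-0.2, -0.2], [0.3, 0.0]]
nutL [0.432  0.1066 0.1175] [[-0.3, -0.3], [0.5, 0.0]]
nutR [0.4466 0.0193 0.1188] [[-0.3, -0.3], [0.5, 0.0]]
can nozzle [ 0.513  -0.1159  0.155 ] [[-0.1, -0.1], [0.1, 0.0]]
slotL [0.5448 0.1226 0.0955] [[-0.1, -0.1], [0.1, 0.0]]
screw [0.6034 0.1692 0.0992] [[-0.4, -0.3], [0.6, 0.1]]
screw2 [0.4974 0.0281 0.0986] [[-0.3, -0.3], [0.5, 0.0]]
```

```bash
cat >> h.py <<'E'
O=np.array([.5497,.0983]);yaw=np.radians(12.2);ex=np.array([np.cos(yaw),np.sin(yaw)]);ey=np.array([-ex[1],ex[0]])
def goal(lx,ly,z):
    o=manip.get_obs();R=np.array(o['orientation']);p=np.array(o['tcp_pos'])
    g=np.append(O+lx*ex+ly*ey,z)
    d=p[:2]-O
    print('t',o['t'],'tcp',p.round(4),'local',[round(d@ex,4),round(d@ey,4)],'F',np.round(o['force'],1),'op',round(o['opening'],3))
    Rg=np.column_stack([np.append(ex,0),np.append(-(-ex[1])*1.0,0) if 0 else np.array([ex[1],-ex[0],0]),[0,0,-1]])
    print('dp',(R.T@(g-p)).round(4),'dr',np.degrees(cv2.Rodrigues(R.T@Rg)[0].ravel()).round(2))
E
python3 -c "
from h import *
goal(-.070,.049,.27)"
```

```text
t 0.1 tcp [ 0.1576 -0.5524  0.2002] local [np.float64(-0.5208), np.float64(-0.5532)] F [ 0.7  0.1 -0.8] op 0.085
dp [ 0.4889 -0.5718 -0.0687] dr [-0.1  -0.01  3.72]
```

```bash
python3 -m creep '[{"dp":[0,0,-0.06],"dr":[0,0,3.7],"jaw":1},{"dp":[0.04,-0.04,-0.07],"dr":[0,0,3.7],"jaw":1},{"dp":[0.08,-0.085,-0.07],"dr":[0,0,3.7],"jaw":1},{"dp":[0.12,-0.13,-0.07],"dr":[0,0,3.7],"jaw":1},{"dp":[0.16,-0.175,-0.07],"dr":[0,0,3.7],"jaw":1}]'; python3 -c "
from h import *
goal(-.070,.049,.27)"
```

```text
t: 0.72
tcp_pos: [0.264, -0.3388, 0.2707]
orientation: [[0.978, 0.211, 0.0], [0.211, -0.978, 0.001], [0.0, -0.0, -1.0]]
force: [1.6, 0.3, 0.2]
opening: -0.0
t 0.725 tcp [ 0.264  -0.3388  0.2707] local [np.float64(-0.3716), np.float64(-0.3669)] F [1.6 0.3 0.2] op -0.0
dp [ 0.3014 -0.416   0.001 ] dr [-0.03 -0.02 -0.03]
```

```bash
python3 -m creep '[{"dp":[0.035,-0.05,0],"dr":[0,0,0],"jaw":1},{"dp":[0.07,-0.1,0],"dr":[0,0,0],"jaw":1},{"dp":[0.105,-0.145,0],"dr":[0,0,0],"jaw":1},{"dp":[0.14,-0.195,0],"dr":[0,0,0],"jaw":1},{"dp":[0.175,-0.24,0],"dr":[0,0,0],"jaw":1}]'; python3 -c "
from h import *
goal(-.070,.049,.27)"
```

```text
t: 1.35
tcp_pos: [0.3839, -0.0672, 0.2709]
orientation: [[0.977, 0.212, 0.0], [0.212, -0.977, -0.0], [0.0, 0.0, -1.0]]
force: [1.1, -0.4, 0.9]
opening: -0.0002
t 1.35 tcp [ 0.3839 -0.0672  0.2709] local [np.float64(-0.197), np.float64(-0.1267)] F [ 1.1 -0.4  0.9] op -0.0
dp [ 0.1271 -0.1757  0.0009] dr [ 0.02 -0.01  0.02]
```

```bash
python3 -m creep '[{"dp":[0.034,-0.045,0],"dr":[0,0,0],"jaw":1},{"dp":[0.068,-0.09,0],"dr":[0,0,0],"jaw":1},{"dp":[0.1,-0.13,0],"dr":[0,0,0],"jaw":1},{"dp":[0.12,-0.165,0],"dr":[0,0,0],"jaw":1},{"dp":[0.127,-0.176,0],"dr":[0,0,0],"jaw":1}]'; python3 -c "
from h import *
goal(-.070,.049,.203)
shot('top','top1');shot('side','side1')
import cv2
a=cv2.imread('pics/top1.png')[110:250,230:400];b=cv2.imread('pics/side1.png')[140:280,200:360]
cv2.imwrite('pics/m1.png',np.hstack([cv2.resize(a,(400,330),interpolation=2),cv2.resize(b,(380,330),interpolation=2)]))"
```

```text
t: 1.98
tcp_pos: [0.4708, 0.1316, 0.2703]
orientation: [[0.977, 0.214, -0.001], [0.214, -0.977, -0.0], [-0.001, -0.0, -1.0]]
force: [-0.0, -1.1, -0.2]
opening: 0.0002
t 1.975 tcp [0.4708 0.1316 0.2703] local [np.float64(-0.0701), np.float64(0.0492)] F [-0.  -1.1 -0.2] op 0.0
dp [0.0002 0.0002 0.0673] dr [-0.02  0.08  0.19]
```

View pics/m1.png

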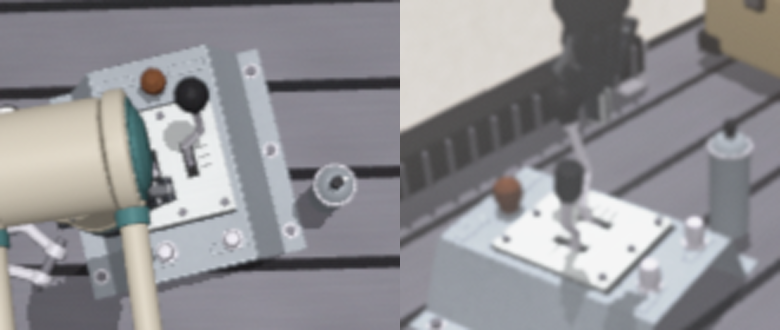

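The closed gripper stands above and just robot-side of the short knob, which shows at (568,180) in the side crop. I'll descend.

```bash
python3 -m creep '[{"dp":[0,0,0.035],"dr":[0,0,0],"jaw":1},{"dp":[0,0,0.067],"dr":[0,0,0],"jaw":1},{"dp":[0,0,0.067],"dr":[0,0,0],"jaw":1}]'; python3 -c "
from h import *
goal(-.005,.049,.203)
shot('side','side2')
b=cv2.imread('pics/side2.png')[140:280,200:360]
cv2.imwrite('pics/m2.png',cv2.resize(b,None,fx=4,fy=4,interpolation=2))"
```

```text
t: 2.45
tcp_pos: [0.4683, 0.1279, 0.2021]
orientation: [[0.978, 0.21, -0.006], [0.21, -0.978, -0.002], [-0.006, 0.0, -1.0]]
force: [-0.8, 1.0, 0.7]
opening: -0.0002
t 2.45 tcp [0.4683 0.1279 0.2021] local [np.float64(-0.0733), np.float64(0.0461)] F [-0.8  1.   0.7] op -0.0
dp [ 0.0683 -0.0029 -0.0013] dr [ 0.02  0.34 -0.08]
```

View pics/m2.png

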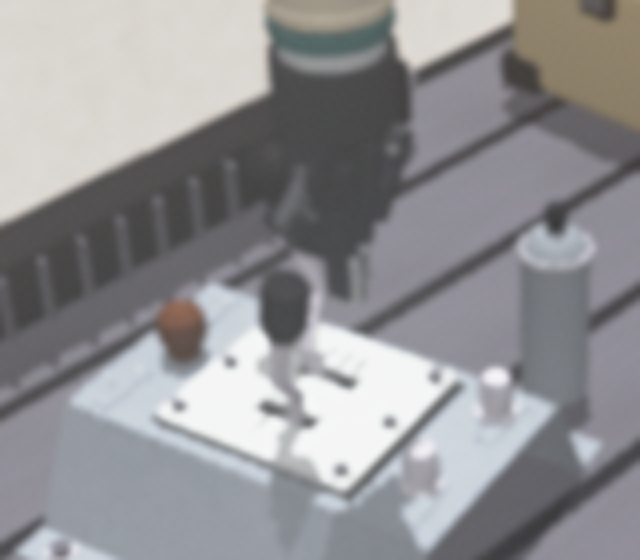

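The fingertips at (345,290) stand clear of the short knob (285,300), on the robot side and at mid-knob height. I'll push.

```bash
python3 -m creep '[{"dp":[0.015,-0.003,0],"dr":[0,0,0],"jaw":1},{"dp":[0.027,-0.003,0],"dr":[0,0,0],"jaw":1},{"dp":[0.038,-0.003,0],"dr":[0,0,0],"jaw":1},{"dp":[0.048,-0.003,0],"dr":[0,0,0],"jaw":1},{"dp":[0.055,-0.003,0],"dr":[0,0,0],"jaw":1}]'; python3 -c "
from h import *
goal(-.003,.049,.203)"
```

```text
t: 3.12
tcp_pos: [0.5246, 0.1444, 0.2038]
orientation: [[0.977, 0.212, -0.0], [0.212, -0.977, -0.0], [-0.0, 0.0, -1.0]]
force: [-0.1, -0.7, -0.6]
opening: -0.0003
t 3.125 tcp [0.5246 0.1444 0.2038] local [np.float64(-0.0148), np.float64(0.0504)] F [-0.1 -0.7 -0.6] op -0.0
dp [0.0118 0.0014 0.0008] dr [0.01 0.01 0.02]
```

```bash
python3 -m creep '[{"dp":[0.006,0.001,0],"dr":[0,0,0],"jaw":1},{"dp":[0.012,0.001,0],"dr":[0,0,0],"jaw":1},{"dp":[0.012,0.001,0],"dr":[0,0,0],"jaw":1}]'; python3 -c "
from h import *
goal(-.003,.049,.203)
shot('side','side3')
b=cv2.imread('pics/side3.png')[140:280,200:360]
cv2.imwrite('pics/m3.png',cv2.resize(b,None,fx=4,fy=4,interpolation=2))"
```

```text
t: 3.5
tcp_pos: [0.5361, 0.1458, 0.2039]
orientation: [[0.977, 0.212, -0.0], [0.212, -0.977, -0.0], [-0.0, 0.0, -1.0]]
force: [-0.6, 0.4, -0.0]
opening: 0.0003
t 3.5 tcp [0.5361 0.1458 0.2039] local [np.float64(-0.0033), np.float64(0.0493)] F [-0.6  0.4 -0. ] op 0.0
dp [0.0003 0.0003 0.0009] dr [0.   0.   0.02]
```

View pics/m3.png

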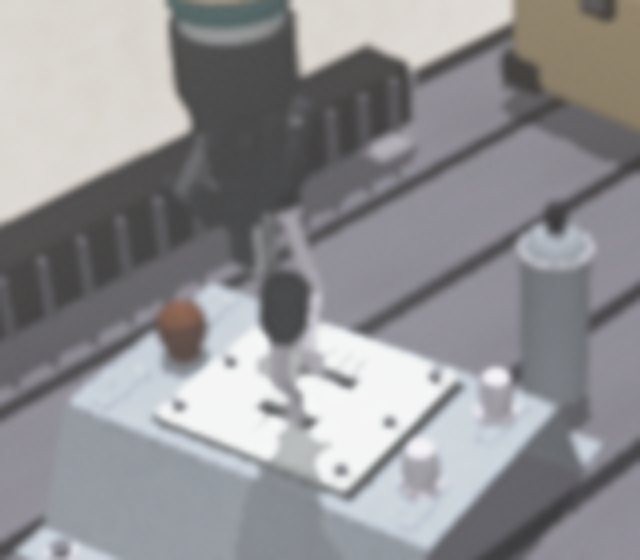

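```bash
python3 - <<'E'
from h import *
o=manip.get_obs();p=np.array(o['tcp_pos']);R=np.array(o['orientation'])
f=lambda X:((proj('side',X)-[200,140])*4).round()
print('tcp',f(p),'tip',f(p+R[:,2]*.008),'knob',f([.5163,.141,.2083]))
shot('wrist','w3')
shot('top','top3')
a=cv2.imread('pics/top3.png')[110:250,230:400];cv2.imwrite('pics/top3c.png',cv2.resize(a,None,fx=4.5,fy=4.2,interpolation=2))
E
```

```text
tcp [260. 305.] tip [261. 315.] knob [285. 308.]
```

View pics/w3.png

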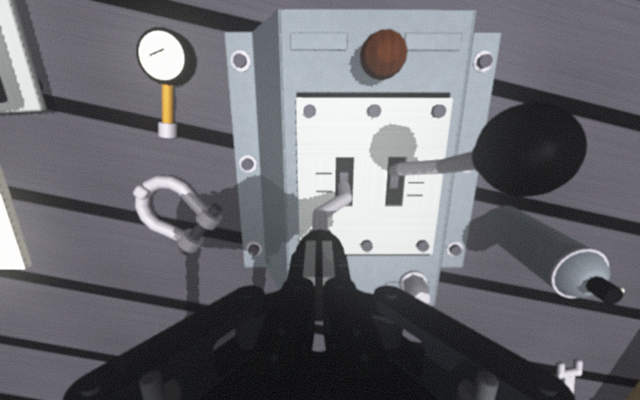

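View pics/top3c.png

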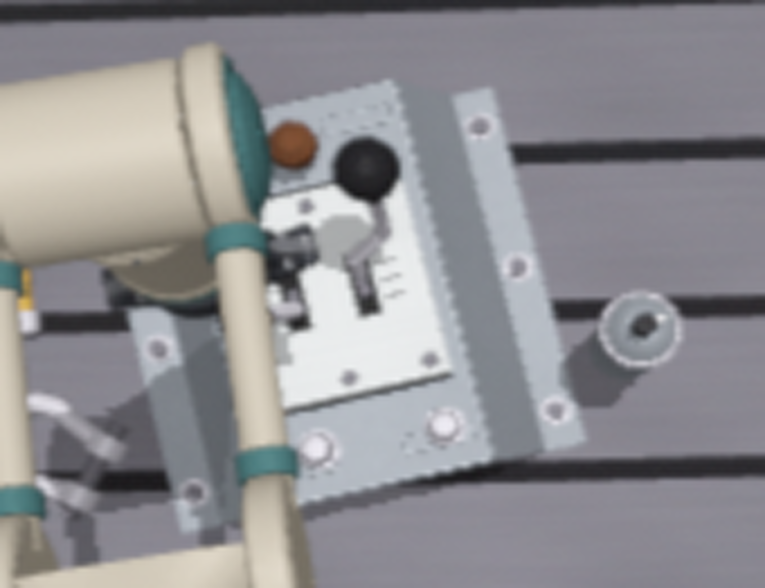

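```bash
python3 - <<'E'
from h import *
f=lambda X:((proj('side',X)-[200,140])*4).round()
print(f([.4683,.1279,.2021]),f([.4683,.1279,.194]))
shot('side','side4')
c=cv2.imread('pics/side4.png')[170:240,235:315];cv2.imwrite('pics/m4.png',cv2.resize(c,None,fx=8,fy=8,interpolation=2))
c=cv2.imread('pics/side2.png')[170:240,235:315];cv2.imwrite('pics/m4b.png',cv2.resize(c,None,fx=8,fy=8,interpolation=2))
o=manip.get_obs();p=np.array(o['tcp_pos']);print('wrist: tcp',proj('wrist',p),'knob start',proj('wrist',[.5163,.141,.2083]),'grasp',proj('wrist',p+[0,0,.011]))
for n,q in[('axle',.16),('axle0',-.16)]:
  for r in (.155,.095): print(n,r,proj('wrist',np.append(O+r*np.sin(q)*ex+.049*ey,.055+r*np.cos(q))))
E
```

```text
[353. 337.] [354. 347.]
wrist: tcp [318.51496283 233.63978597] knob start [319.45699095 264.51696385] grasp [318.5080818  241.31096188]
axle 0.155 [319.18938575 192.29847343]
axle 0.095 [319.04709576 182.4890753 ]
axle0 0.155 [319.13433683 265.76173135]
axle0 0.095 [319.02627032 218.05003414]
```

View pics/m4.png

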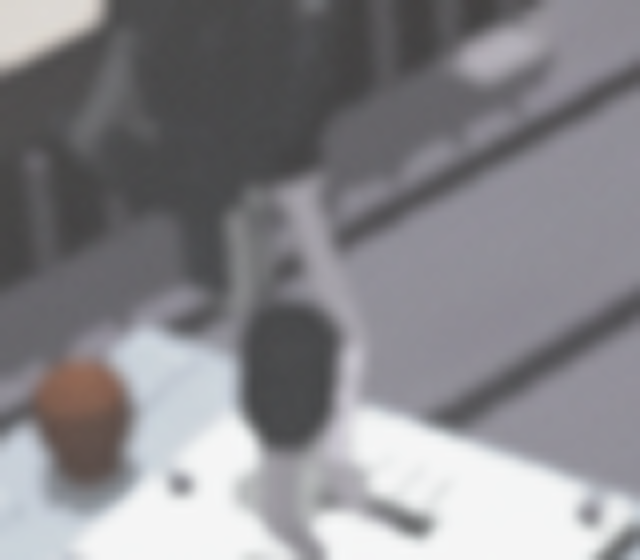

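View pics/m4b.png

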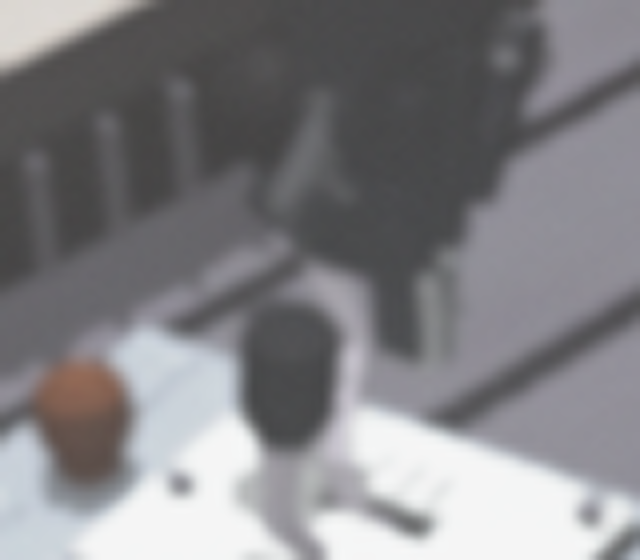

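```bash
python3 - <<'E'
from h import *
for n,X,ob in [('s1',[.6034,.1692,.097],(309,111)),('s2',[.4974,.0281,.097],(423,246)),('spare',[.6601,.1199,.1102],(384,53)),('range',[.6113,.0596,.2329],(530,149)),('can nozzle',[.513,-.1159,.155],(604,290))]:
  print(n,proj('wrist',X).round(),ob, proj('top',X).round(),proj('side',X).round())
o=manip.get_obs();p=np.array(o['tcp_pos']);print(o['t'],p,o['joint_pos'],'top',(proj('top',p)-[230,110])*[4.5,4.2])
c=manip.get_calibration('wrist');print(-np.array(c['R']).T@c['t'])
E
```

```text
s1 [309. 112.] (309, 111) [280. 163.] [245. 242.]
s2 [421. 245.] (423, 246) [325. 195.] [309. 235.]
spare [382.  56.] (384, 53) [295. 144.] [246. 222.]
range [524. 153.] (530, 149) [312. 151.] [270. 183.]
can nozzle [603. 290.] (604, 290) [373. 187.] [339. 194.]
3.7 [0.53542656 0.14575645 0.20400298] [ 1.40463624e-01  2.44130125e-01  1.54210577e+00 -1.03613795e-04
  1.35560978e+00  1.49804018e+00] top [238.64405662 292.78038494]
[0.61259562 0.16237626 0.3766298 ]
```

```bash
python3 - <<'E'
import cv2,numpy as np
c=cv2.imread('pics/w3.png')[190:390,200:440].astype(float);c=255*(c/255)**.45
cv2.imwrite('pics/w3c.png',cv2.resize(c.astype(np.uint8),None,fx=3,fy=3,interpolation=2))
c=cv2.imread('pics/side4.png')[140:240,225:325].astype(float);c=255*(c/255)**.45
cv2.imwrite('pics/s4c.png',cv2.resize(c.astype(np.uint8),None,fx=5.5,fy=5.5,interpolation=2))
E
```

```text
(no output)
```

View pics/w3c.png

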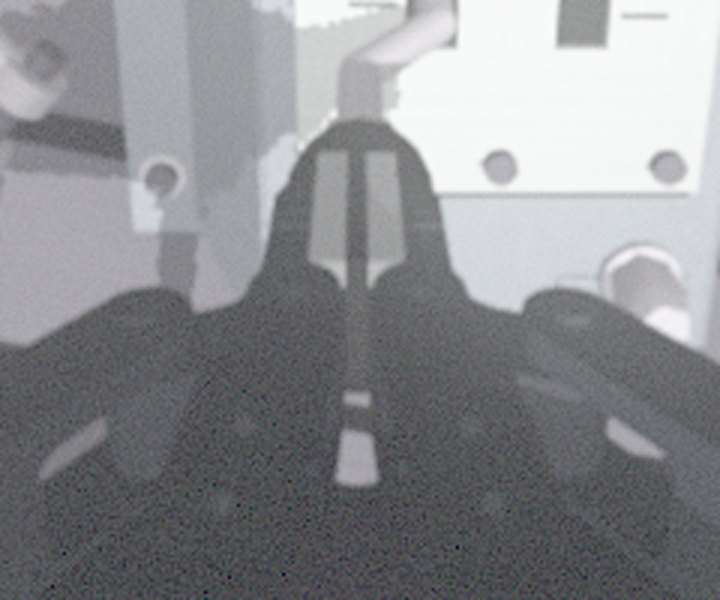

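View pics/s4c.png

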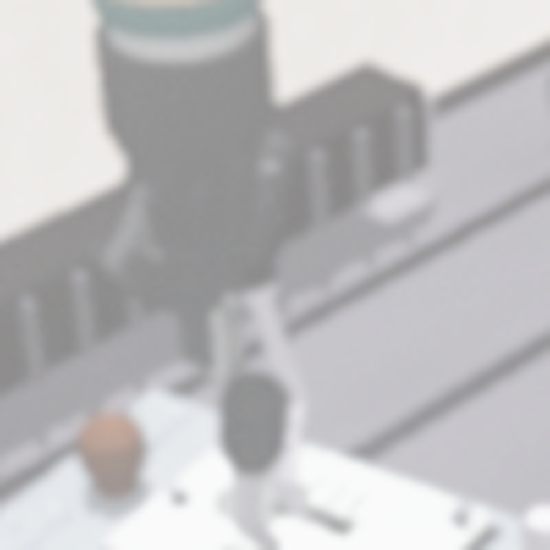

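```bash
python3 - <<'E'
from h import *
print(tri([('wrist',319,238),('side',262,208)]))
c=manip.get_calibration('wrist');print(np.array(c['R']).round(3),c['fov_y'],manip.get_obs()['orientation'])
# finger axis pts on side
o=manip.get_obs();p=np.array(o['tcp_pos'])
for h in (0,.011,.03,.05,.065,.1,.15,.2): print(h,proj('side',p+[0,0,h]).round(1),proj('wrist',p+[0,0,h]).round(1))
E
```

```text
(array([0.54308367, 0.14710482, 0.22681522]), [array([0.041298  , 0.03685216]), array([-0.01088199,  0.00524724])])
[[ 0.211 -0.977 -0.   ]
 [-0.931 -0.201  0.305]
 [-0.298 -0.064 -0.952]] 67.99107347577232 [[ 9.77349938e-01  2.11629493e-01 -2.36353530e-04]
 [ 2.11629465e-01 -9.77349963e-01 -1.35650109e-04]
 [-2.59707678e-04  8.25582542e-05 -9.99999963e-01]]
0 [265.1 216.3] [318.5 233.6]
0.011 [264.8 212.7] [318.5 241.3]
0.03 [264.2 206.6] [318.5 256.9]
0.05 [263.5 200. ] [318.5 277.7]
0.065 [263.  194.9] [318.5 297.3]
0.1 [261.9 182.9] [318.4 366.3]
0.15 [260.2 165. ] [318.2 631.4]
0.2 [258.4 146.2] [1.19500e+02 2.21168e+05]
```

```bash
python3 - <<'E'
from h import *
from scipy.optimize import least_squares
W=[(atz(*T(226,225),.098),(309,111)),(atz(*T(306,207),.098),(374,111)),(atz(*T(430,360),.098),(423,246)),(atz(*T(349,378),.098),(366,246)),
(atz(*T(123,207),.004),(241,61)),(atz(*T(158,350),.004),(248,163)),(atz(*T(194,494),.004),(254,249)),(atz(*T(480,127),.004),(484,61)),(atz(*T(556,411),.004),(454,249)),(tri([T(643,324),S(556,97)])[0],(604,290)),([.6113,.0596,.2329],(530,149))]
c=manip.get_calibration('wrist');R0=np.array(c['R']);t0=np.array(c['t']);f=K(c)
def pr(R,t,X):
    p=R@X+t;s=p[:2]/p[2];s=s*(1+c['k1']*(s@s));return s*f+[c['cx'],c['cy']]
def fn(q):
    R=cv2.Rodrigues(q[:3])[0]@R0; C=-R0.T@t0+q[3:]; return np.concatenate([pr(R,-R@C,np.array(X))-x for X,x in W])
print(fn(np.zeros(6)).reshape(-1,2).round(1).tolist())
s=least_squares(fn,np.zeros(6),loss='soft_l1');print(s.x.round(4),s.fun.reshape(-1,2).round(1).tolist())
E
```

```text
[[0.9, 2.3], [-0.0, 2.5], [-1.2, 0.6], [0.1, 0.4], [-0.7, 1.7], [-0.4, 2.8], [0.0, 1.4], [-1.3, 2.6], [0.3, 1.0], [-0.8, 0.2], [-6.0, 4.2]]
[-0.0001 -0.0042  0.0031 -0.0027  0.001  -0.0018] [[1.6, -0.4], [1.1, -0.0], [-0.4, -0.5], [0.5, -0.8], [-0.8, -1.2], [-0.9, 1.0], [-0.7, 0.3], [-0.1, 1.0], [0.5, 0.4], [0.9, -0.4], [-1.0, 0.6]]
```

The push went over the knob: it hasn't moved. Triangulating from the wrist and side views puts the visible fingertips at about z = 0.227, about 25 mm higher than the reported TCP implies. I'll back off, go lower, and check with the side camera before pushing again.

```bash
python3 -m creep '[{"dp":[0,0,-0.015],"dr":[0,0,0],"jaw":1},{"dp":[-0.04,0,-0.015],"dr":[0,0,0],"jaw":1},{"dp":[-0.075,0,-0.015],"dr":[0,0,0],"jaw":1},{"dp":[-0.075,0,0.005],"dr":[0,0,0],"jaw":1},{"dp":[-0.075,0,0.025],"dr":[0,0,0],"jaw":1}]';  python3 -m creep '[{"dp":[0,0,0],"dr":[0,0,0],"jaw":1}]'; python3 -c "
from h import *
goal(-.003,.049,.178)
shot('side','side5');shot('wrist','w5')
b=cv2.imread('pics/side5.png')[170:240,235:315]
cv2.imwrite('pics/m5.png',cv2.resize(b,None,fx=8,fy=8,interpolation=2))
o=manip.get_obs();p=np.array(o['tcp_pos']);print((proj('side',p-[0,0,.008])-[235,170])*8)"
```

```text
t: 4.32
tcp_pos: [0.4628, 0.13, 0.1804]
orientation: [[0.977, 0.212, 0.004], [0.212, -0.977, 0.0], [0.003, 0.0, -1.0]]
force: [-0.8, -0.5, -0.2]
opening: 0.0003
t: 4.45
tcp_pos: [0.4616, 0.1298, 0.1789]
orientation: [[0.977, 0.212, -0.002], [0.212, -0.977, -0.0], [-0.002, -0.0, -1.0]]
force: [0.4, 0.6, 0.0]
opening: 0.0002
t 4.45 tcp [0.4616 0.1298 0.1789] local [np.float64(-0.0794), np.float64(0.0494)] F [0.4 0.6 0. ] op 0.0
dp [0.0764 0.0004 0.0008] dr [-0.    0.09  0.02]
[438.08227306 519.5339718 ]
```

View pics/m5.png

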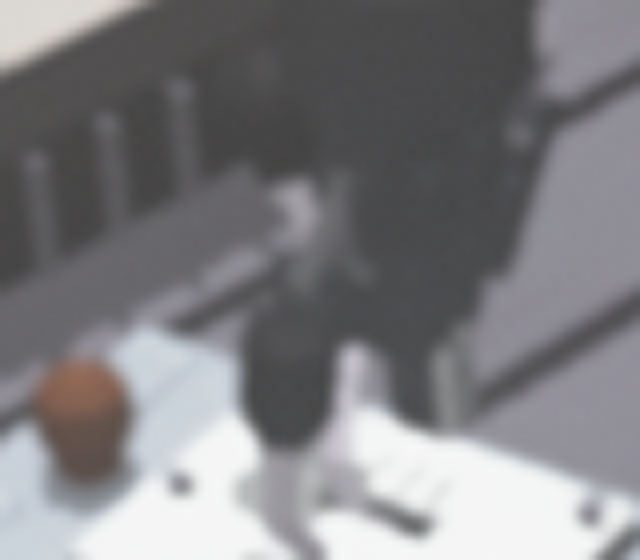

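View pics/w5.png

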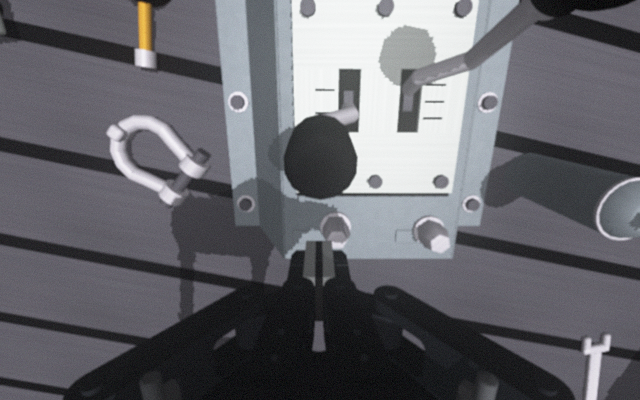

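In the wrist view the knob (320,157) is straight ahead of the fingers (319,245). The side view now shows the tips at mid-knob height. I'll go 6 mm lower and push.

```bash
python3 -m creep '[{"dp":[0.015,0,0.006],"dr":[0,0,0],"jaw":1},{"dp":[0.028,0,0.006],"dr":[0,0,0],"jaw":1},{"dp":[0.038,0,0.006],"dr":[0,0,0],"jaw":1},{"dp":[0.046,0,0.006],"dr":[0,0,0],"jaw":1},{"dp":[0.052,0,0.006],"dr":[0,0,0],"jaw":1}]'; python3 -c "
from h import *
goal(-.003,.049,.173)
shot('side','side6');shot('wrist','w6')
b=cv2.imread('pics/side6.png')[150:240,235:315];a=cv2.imread('pics/w6.png')[50:275,200:400]
cv2.imwrite('pics/m6.png',np.hstack([cv2.resize(b,(400,450),interpolation=2),cv2.resize(a,(400,450),interpolation=2)]))"
```

```text
t: 5.18
tcp_pos: [0.5143, 0.1411, 0.173]
orientation: [[0.977, 0.212, 0.0], [0.212, -0.977, -0.0], [0.0, 0.0, -1.0]]
force: [-1.1, 0.7, 1.3]
opening: -0.0003
t 5.175 tcp [0.5143 0.1411 0.173 ] local [np.float64(-0.0256), np.float64(0.0493)] F [-1.1  0.7  1.3] op -0.0
dp [ 0.0226  0.0003 -0.    ] dr [ 0.01 -0.    0.02]
```

View pics/m6.png

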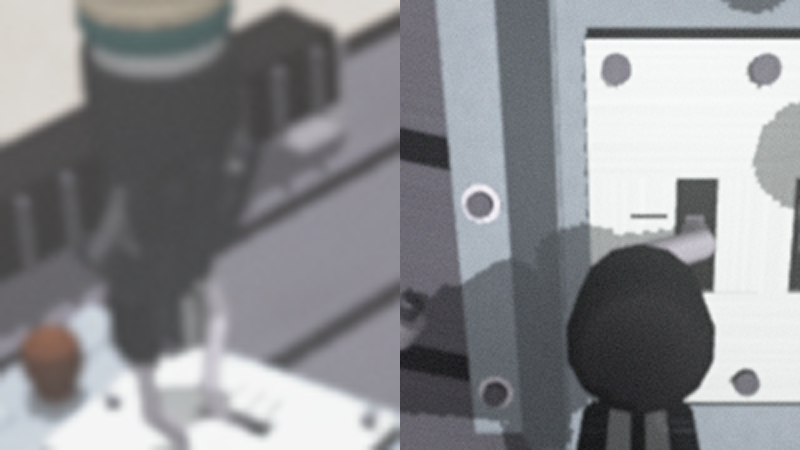

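The knob is now being pushed ahead of the fingers. I'll continue.

```bash
python3 -m creep '[{"dp":[0.006,0,0],"dr":[0,0,0],"jaw":1},{"dp":[0.012,0,0],"dr":[0,0,0],"jaw":1},{"dp":[0.017,0,0],"dr":[0,0,0],"jaw":1},{"dp":[0.022,0,0],"dr":[0,0,0],"jaw":1},{"dp":[0.022,0,0],"dr":[0,0,0],"jaw":1}]'; python3 -c "
from h import *
goal(-.003,.049,.173)
shot('side','side7');shot('wrist','w7')
b=cv2.imread('pics/side7.png')[150:240,235:315];a=cv2.imread('pics/w7.png')[50:275,200:400]
cv2.imwrite('pics/m7.png',np.hstack([cv2.resize(b,(400,450),interpolation=2),cv2.resize(a,(400,450),interpolation=2)]))
for q in (.16,.175): print((proj('side',np.append(O+.155*np.sin(q)*ex+.049*ey,.055+.155*np.cos(q)))-[235,150])*5)
for q in (.16,.175): print((proj('wrist',np.append(O+.155*np.sin(q)*ex+.049*ey,.055+.155*np.cos(q)))-[200,50])*2+[400,0])"
```

```text
t: 5.9
tcp_pos: [0.5352, 0.1456, 0.1729]
orientation: [[0.977, 0.212, 0.0], [0.212, -0.977, -0.0], [0.0, 0.0, -1.0]]
force: [-0.1, -0.2, -0.1]
opening: 0.0001
t 5.9 tcp [0.5352 0.1456 0.1729] local [np.float64(-0.0042), np.float64(0.0493)] F [-0.1 -0.2 -0.1] op 0.0
dp [ 0.0012  0.0003 -0.0001] dr [ 0.01 -0.01  0.02]
[105.6586772  308.70182216]
[102.18870459 308.06191104]
[638.53597262 317.5505475 ]
[638.54019187 308.23052374]
```

View pics/m7.png

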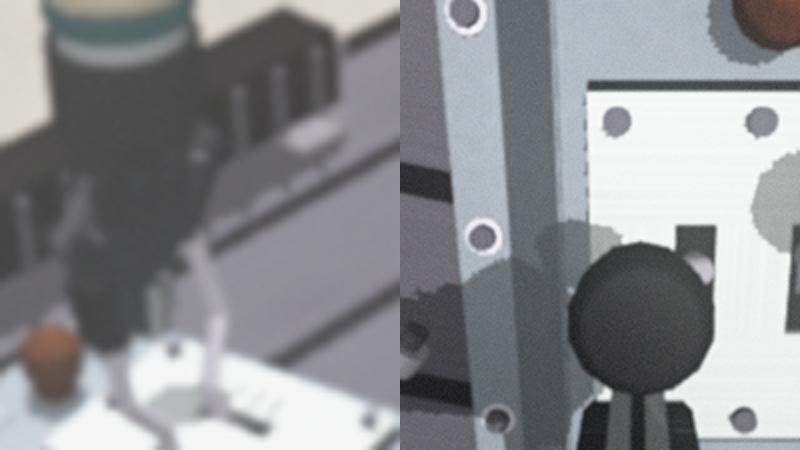

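In the wrist view the short knob is at (641,318), where the engaged pose predicts (638,318), and the force is about zero. Next I back off, lift, and move round to the far side of the tall knob.

```bash
python3 -m creep '[{"dp":[-0.015,0,0],"dr":[0,0,0],"jaw":1},{"dp":[-0.04,0,0],"dr":[0,0,0],"jaw":1},{"dp":[-0.04,0,-0.05],"dr":[0,0,0],"jaw":1},{"dp":[-0.04,0,-0.1],"dr":[0,0,0],"jaw":1},{"dp":[-0.04,0,-0.125],"dr":[0,0,0],"jaw":1}]'; python3 -c "
from h import *
goal(.110,-.049,.30)
shot('wrist','w8')"
```

```text
t: 6.62
tcp_pos: [0.4952, 0.137, 0.3011]
orientation: [[0.977, 0.212, 0.004], [0.212, -0.977, 0.0], [0.004, 0.0, -1.0]]
force: [0.3, -0.1, -0.7]
opening: 0.0001
t 6.625 tcp [0.4952 0.137  0.3011] local [np.float64(-0.0451), np.float64(0.0494)] F [ 0.3 -0.1 -0.7] op 0.0
dp [0.1551 0.0984 0.0017] dr [ 0.03 -0.22  0.02]
```

View pics/w8.png

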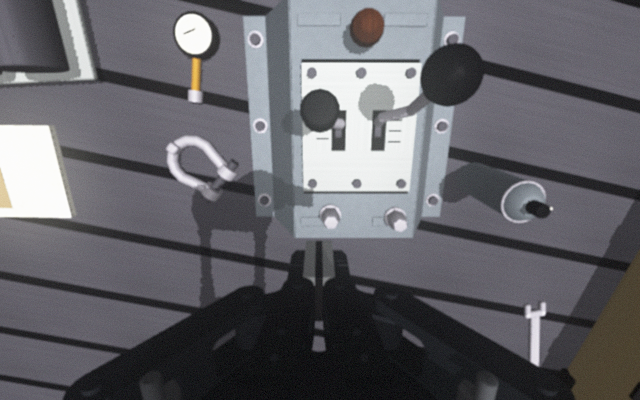

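The short stick holds in engaged (knob at (320,110)) and the tall one is still in high (450,75).

```bash
python3 -m creep '[{"dp":[0.05,0,0],"dr":[0,0,0],"jaw":1},{"dp":[0.1,0.02,0],"dr":[0,0,0],"jaw":1},{"dp":[0.14,0.055,0],"dr":[0,0,0],"jaw":1},{"dp":[0.157,0.09,0],"dr":[0,0,0],"jaw":1},{"dp":[0.157,0.098,0],"dr":[0,0,0],"jaw":1}]'; python3 -m creep '[{"dp":[0,0,0],"dr":[0,0,0],"jaw":1}]'; python3 -c "
from h import *
goal(.110,-.049,.187)
shot('side','side9');shot('top','top9')
b=cv2.imread('pics/side9.png')[120:260,220:380];a=cv2.imread('pics/top9.png')[80:250,220:400]
cv2.imwrite('pics/m9.png',np.hstack([cv2.resize(b,(400,350),interpolation=2),cv2.resize(a,(380,350),interpolation=2)]))
"
```

```text
t: 7.3
tcp_pos: [0.6702, 0.0724, 0.2958]
orientation: [[0.978, 0.209, -0.003], [0.209, -0.978, -0.001], [-0.003, 0.0, -1.0]]
force: [-0.5, -0.3, -0.7]
opening: 0.0001
t: 7.42
tcp_pos: [0.6687, 0.0744, 0.2974]
orientation: [[0.978, 0.211, -0.002], [0.211, -0.978, 0.0], [-0.002, -0.001, -1.0]]
force: [-0.2, 0.9, 0.2]
opening: 0.0006
t 7.425 tcp [0.6687 0.0744 0.2974] local [np.float64(0.1112), np.float64(-0.0485)] F [-0.2  0.9  0.2] op 0.001
dp [-0.001   0.0006  0.1104] dr [-0.05  0.11 -0.03]
```

View pics/m9.png

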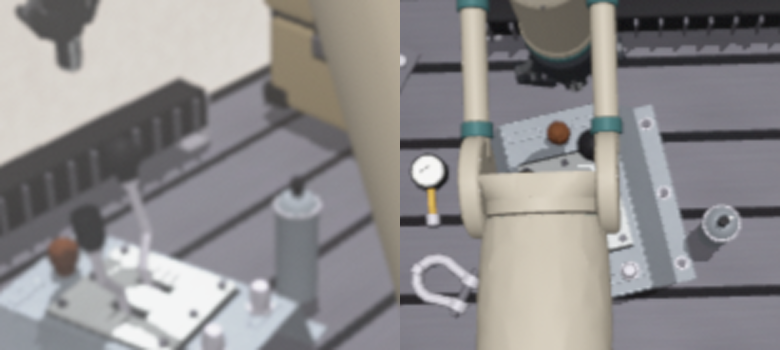

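The gripper is beyond the tall knob and above it. I'll descend.

```bash
python3 -m creep '[{"dp":[0,0,0.03],"dr":[0,0,0],"jaw":1},{"dp":[0,0,0.06],"dr":[0,0,0],"jaw":1},{"dp":[0,0,0.09],"dr":[0,0,0],"jaw":1},{"dp":[0,0,0.108],"dr":[0,0,0],"jaw":1},{"dp":[0,0,0.108],"dr":[0,0,0],"jaw":1}]'; python3 -c "
from h import *
goal(-.019,-.049,.187)
shot('side','side10')
b=cv2.imread('pics/side10.png')[140:250,220:345]
cv2.imwrite('pics/m10.png',cv2.resize(b,None,fx=5,fy=5,interpolation=2))
"
```

```text
t: 8.15
tcp_pos: [0.6679, 0.0758, 0.1889]
orientation: [[0.977, 0.213, -0.003], [0.213, -0.977, 0.0], [-0.003, -0.001, -1.0]]
force: [0.6, -0.9, 0.0]
opening: 0.0001
t 8.15 tcp [0.6679 0.0758 0.1889] local [np.float64(0.1108), np.float64(-0.047)] F [ 0.6 -0.9  0. ] op 0.0
dp [-0.1298  0.0018  0.0023] dr [-0.05  0.18  0.1 ]
```

View pics/m10.png

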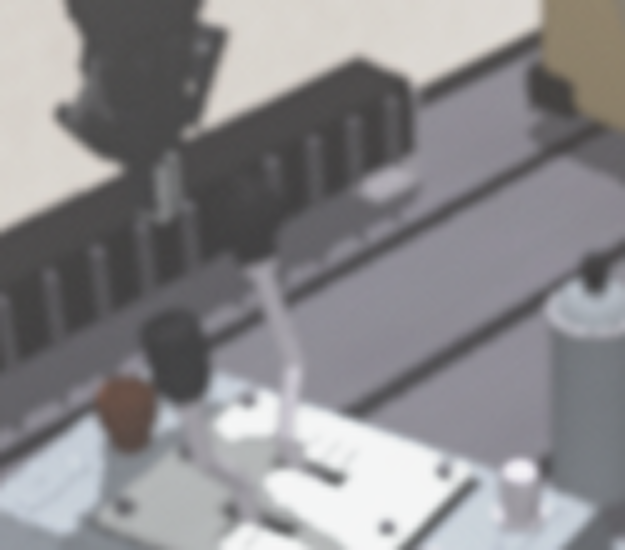

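The finger end (168,215) is level with the tall ball (240,215) and on its far side. I'll draw it back in stages.

```bash
python3 -m creep '[{"dp":[-0.015,0.002,0.003],"dr":[0,0,0],"jaw":1},{"dp":[-0.028,0.002,0.003],"dr":[0,0,0],"jaw":1},{"dp":[-0.038,0.002,0.003],"dr":[0,0,0],"jaw":1},{"dp":[-0.046,0.002,0.003],"dr":[0,0,0],"jaw":1},{"dp":[-0.054,0.002,0.003],"dr":[0,0,0],"jaw":1}]'; python3 -c "
from h import *
goal(-.019,-.049,.187)
shot('side','side11');shot('wrist','w11')
b=cv2.imread('pics/side11.png')[140:250,220:345]
cv2.imwrite('pics/m11.png',np.hstack([cv2.resize(b,(400,352),interpolation=2),cv2.resize(cv2.imread('pics/w11.png')[:,120:520],(400,352))]))
"
```

```text
t: 8.82
tcp_pos: [0.6201, 0.0617, 0.1901]
orientation: [[0.977, 0.212, 0.009], [0.212, -0.977, 0.001], [0.009, 0.001, -1.0]]
force: [2.0, 0.6, 1.7]
opening: -0.0002
t 8.825 tcp [0.6201 0.0617 0.1901] local [np.float64(0.0611), np.float64(-0.0506)] F [2.  0.6 1.7] op -0.0
dp [-0.0801 -0.0017  0.0024] dr [ 0.06 -0.5   0.03]
```

View pics/m11.png

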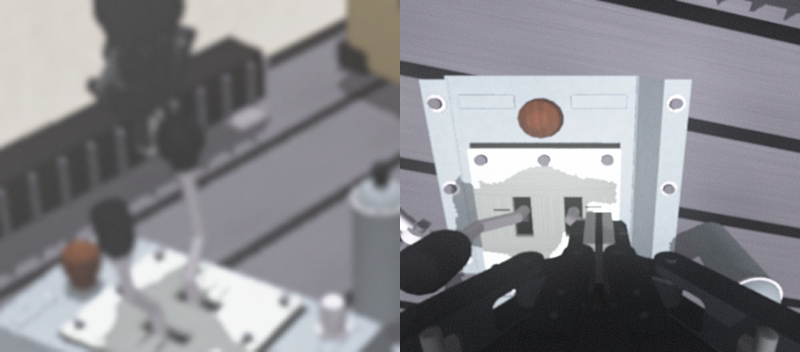

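The tall ball is moving with the finger and the short stick is still engaged. I'll continue.

```bash
python3 -m creep '[{"dp":[-0.01,0,0],"dr":[0,0,0],"jaw":1},{"dp":[-0.02,0,0],"dr":[0,0,0],"jaw":1},{"dp":[-0.03,0,0],"dr":[0,0,0],"jaw":1},{"dp":[-0.04,0,0],"dr":[0,0,0],"jaw":1},{"dp":[-0.05,0,0],"dr":[0,0,0],"jaw":1}]'; python3 -c "
from h import *
goal(-.019,-.049,.187)"
```

```text
t: 9.55
tcp_pos: [0.5687, 0.0507, 0.1875]
orientation: [[0.977, 0.212, 0.002], [0.212, -0.977, 0.0], [0.002, 0.0, -1.0]]
force: [0.2, 0.9, 0.4]
opening: 0.0003
t 9.55 tcp [0.5687 0.0507 0.1875] local [np.float64(0.0085), np.float64(-0.0506)] F [0.2 0.9 0.4] op 0.0
dp [-0.0275 -0.0016  0.0004] dr [ 0.01 -0.1   0.02]
```

```bash
python3 -m creep '[{"dp":[-0.008,0,0],"dr":[0,0,0],"jaw":1},{"dp":[-0.016,0,0],"dr":[0,0,0],"jaw":1},{"dp":[-0.022,0,0],"dr":[0,0,0],"jaw":1},{"dp":[-0.026,0,0],"dr":[0,0,0],"jaw":1},{"dp":[-0.026,0,0],"dr":[0,0,0],"jaw":1}]'; python3 -c "
from h import *
goal(-.019,-.049,.187)
shot('side','side12');shot('wrist','w12')
b=cv2.imread('pics/side12.png')[140:250,220:345]
cv2.imwrite('pics/m12.png',np.hstack([cv2.resize(b,(400,352),interpolation=2),cv2.resize(cv2.imread('pics/w12.png')[:,120:520],(400,352))]))
for q in (-.28,0,.28): print((proj('side',np.append(O+.188*np.sin(q)*ex-.049*ey,.055+.188*np.cos(q)))-[220,140])*3.2)
"
```

```text
t: 10.18
tcp_pos: [0.5431, 0.045, 0.187]
orientation: [[0.977, 0.212, 0.0], [0.212, -0.977, -0.0], [0.0, 0.0, -1.0]]
force: [-0.7, -0.4, 0.4]
opening: -0.0003
t 10.175 tcp [0.5431 0.045  0.187 ] local [np.float64(-0.0177), np.float64(-0.0507)] F [-0.7 -0.4  0.4] op -0.0
dp [-0.0013 -0.0017  0.    ] dr [ 0.01 -0.    0.01]
[259.99722455 168.88656958]
[207.09430721 144.84472094]
[157.07071077 136.37928543]
```

View pics/m12.png

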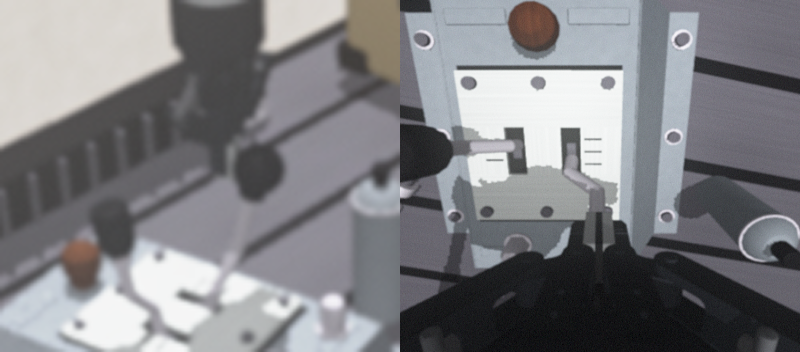

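The tall ball is at (260,170) in the side crop and low predicts (260,169), with no force. I'll back away and lift clear.

```bash
python3 -m creep '[{"dp":[0.015,0,0],"dr":[0,0,0],"jaw":1},{"dp":[0.045,0,0],"dr":[0,0,0],"jaw":1},{"dp":[0.06,0,-0.04],"dr":[0,0,0],"jaw":1},{"dp":[0.06,0,-0.1],"dr":[0,0,0],"jaw":1},{"dp":[0.06,0,-0.15],"dr":[0,0,0],"jaw":1}]'; python3 -m creep '[{"dp":[0,0,0],"dr":[0,0,0],"jaw":1},{"dp":[0,0,0],"dr":[0,0,0],"jaw":1},{"dp":[0,0,0],"dr":[0,0,0],"jaw":1}]';python3 -c "
from h import *
o=manip.get_obs();print(o['t'],o['force'],np.abs(o['joint_velocities']).max())
shot('side','side13');shot('wrist','w13')
b=cv2.imread('pics/side13.png')[140:250,220:345]
cv2.imwrite('pics/m13.png',np.hstack([cv2.resize(b,(400,352),interpolation=2),cv2.resize(cv2.imread('pics/w13.png')[:,120:520],(400,352))]))
for q in (.16,): print((proj('side',np.append(O+.155*np.sin(q)*ex+.049*ey,.055+.155*np.cos(q)))-[220,140])*3.2)
"
```

```text
t: 10.9
tcp_pos: [0.6036, 0.0582, 0.3388]
orientation: [[0.977, 0.212, 0.002], [0.212, -0.977, 0.0], [0.002, 0.0, -1.0]]
force: [0.3, -0.4, 0.6]
opening: -0.0002
t: 11.28
tcp_pos: [0.6015, 0.0579, 0.335]
orientation: [[0.977, 0.212, -0.003], [0.212, -0.977, -0.0], [-0.003, -0.001, -1.0]]
force: [-0.1, -0.1, -0.7]
opening: 0.0002
11.275 [-0.13489764 -0.05881643 -0.6683698 ] 0.002592203181200085
[115.62155341 229.56916618]
```

View pics/m13.png

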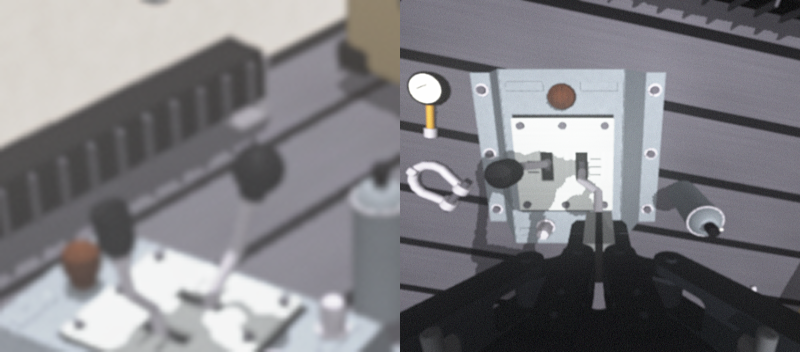

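View pics/side13.png

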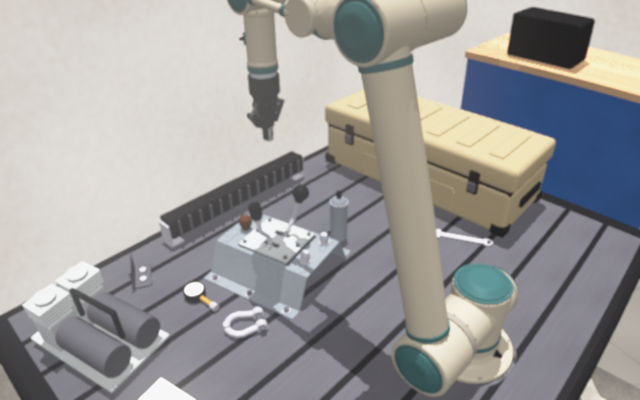

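With the arm clear, the short knob at (113,228) matches engaged (116,230). The tall ball at (259,170) matches low (260,169). The loose parts stand where they were.

```bash
python3 -c "
from workcell import manip
print(manip.hand_in())"
```

```text
the job is handed in; nothing more can be done
None
```

The shifter is in four-wheel low and the job is handed in at about 11.4 s of the 58 s allowed. The short stick was pushed into engaged first. The tall stick was then drawn back past neutral into low. Both were pushed with shut fingers and never held.

**Final checks:**

| Item | Seen in last side picture (crop px) | Predicted |
|---|---|---|
| Short knob (engaged) | (113,228) | (116,230) |
| Tall ball (low) | (259,170) | (260,169) |

- **Robot:** in the last pictures the gripper was well clear of the shifter, with no real force (under 1 N) and the arm still.
- **Loose parts:** by eye, those in view in the last side and wrist pictures stood where they were at the start. One wheel nut was hidden in the last wrist view.
- **Not checked:** stick angles and speeds can't be read directly, so the notches are judged from the pictures alone, and the hand-in gives no verdict.

**What went wrong:** my first push passed over the short knob without moving it, with no force felt. In the side pictures the shut fingertips sat about 25 mm higher than the stated tool frame implies. I backed off, went about 30 mm lower and pushed again, and that worked. I don't know the cause of the mismatch.

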